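# Shut and lock the lamp cover of a microscope light source

### The job

The lamp cover on the microscope's light box has been left ajar: push it fully shut with the closed fingertips, then set a fingertip in the slot of the red quarter-turn fastener and turn it clockwise to its stop, so that the cover is locked. Only push and turn: do not raise the cover any further, and pick up, lift or shift nothing on the box or around it. Finish with the hand clear.

Things in the scene. Friction and masses are not known exactly. Their poses are not given: they have to be found in the camera images.
- lightbox: white microscope light-source box, fixed to the bench, 340 mm front to back (its x), 300 mm wide (its y), 120 mm tall; origin at the centre of its underside, on the bench; +x points to its rear, away from the robot (give or take its yaw). Its top carries the hinged cover; behind that is a flat rear deck, 100 mm deep, with two loose things on it
- cover (a joint): hinge of the pale grey-blue cover, rad: 0 = shut, flat on the box; grows as its front edge rises (starts 0.20 to 0.45). Hinge line along the box's y, at x = +70 mm, z = 120 mm in the box's frame. Cover 240 mm wide, 220 mm from hinge to front edge, 8 mm thick; shut, its top is at 128 mm. Stiff: it stays where left; 1 to 5 N down near the front edge shuts it
- cover_edge (a point): middle of the cover's front edge, on its top face (150 mm in front of the box's origin when shut); axes of the cover: x to the hinge, y along the edge, z out of its top face
- slot (a point): centre of the slot of the quarter-turn fastener, on its black floor, on the turning axis: 5 mm above the cover's top face, 62 mm behind its front edge, mid-width (shut: 88 mm in front of the box's origin, 133 mm above the bench). x along the slot, z out of the cover. Round head 96 mm across: two red cheeks 15 mm tall, between them a straight slot 38 mm wide, 86 mm long, open-ended
- slot_end (a point): point on the slot's floor 30 mm from its centre, in the end that lies to the right (the cover's -y) when unlocked and to the front (-x) when locked. A fingertip standing here, off the centre, turns the fastener by pushing a cheek sideways round the axis with 4 to 6 N
- fastener (a joint): turn of the fastener, rad, clockwise from above: 0 = unlocked, slot left-right along the cover's y (red ticks); 1.571 = locked, slot front-back (green ticks), at a hard stop. Starts 0 to 0.25, stays where left, turns with 0.12 N m. Its cam passes under the box's front lip and then holds the cover down, so turn it only once the cover is fully shut
- filter_cube: loose black filter cube, 36 mm, standing on the light box's rear deck; origin under its centre
- vial: loose small glass vial with blue cap, 26 mm across, 50 mm tall, standing on the light box's rear deck; origin under its centre
- reagent_bottle: loose amber bottle, 64 mm across, 140 mm tall, on the bench; origin under its centre
- wash_bottle: loose white bottle with red cap, 60 mm across, 130 mm tall, on the bench; origin under its centre
- sample_jar: loose clear jar with white cap, 60 mm across, 70 mm tall, on the bench; origin under its centre
- tube_rack: loose orange tube rack, 90 x 130 mm, 52 mm tall, on the bench; origin under its centre
- petri_dish: loose flat dish, 90 mm across, 15 mm tall, on the bench to the left of the box, nearer the robot; origin under its centre

How it is judged:
By the outcome, as a careful person would: the job done as asked, in the order asked, and still so for the second after the job is handed in, with the robot touching nothing.
It also fails if it takes over 38 s, if anything falls off the work surface, if the arm or the gripper's body presses on something with over 40 N, if the wrist force passes 120 N, or if a joint passes its speed limit or range.

### The arm

A 7-joint arm with a two-finger parallel gripper is mounted at the origin on the work surface. World frame = base frame: x ahead of the robot, y to its left, z up, the work surface at z = 0. Lengths are in m, angles in degrees, forces in N, time in s.
With the tool pointing down it reaches from about 0.425 to 0.875 m from the base axis. Payload 4.7 kg.
Tool frame: the origin (TCP) lies between the finger pads; the fingertips stand 22 mm ahead of it and the grasp point (between the pads) lies 3 mm ahead of it; z points along the fingers, y is the line along which they close (so a half turn about z gives the same grasp; the last joint's range is limited). The gripper opens to 87 mm and grips with 3 to 60 N. Pads are 19 mm wide; open, the fingers measure 117 mm over their backs; the gripper's body (75 mm by 190 mm) begins 51 mm behind the grasp point.
Start: joints at [70.25, 18.392, -4.016, 83.108, 1.295, 78.541, -3.26], TCP at [0.228, -0.609, 0.245] pointing down, gripper open.
Joint ranges: [-163.93, 163.93], [-17.29, 119.83], [-79.2, 71.16], [3.27, 140.29], [-89.18, 269.18], [5.43, 117.66], [-154.24, 154.24]. Speed limits (degrees/s): [147.25, 147.25, 180, 180, 180, 180, 180].

### API

Orientations are given as [roll, pitch, yaw] about the fixed x, y, z axes, in that order (R = Rz(yaw) Ry(pitch) Rx(roll)).
In Python, from cell import env gives the robot as it stands.
- The arm moves only by the tool drive_tool, never from a script. Its argument "moves" is a list of rows, each a list of 3 entries, a list of its own where there are three numbers: the shift along the tool's x, y, z in mm, then the turn, a rotation vector about the tool's x, y, z in rad, then the closure, from 0 (fully open) to 1 (shut). In form: [[[x, y, z], [wx, wy, wz], jaw], ...]. A call has 1 to 12 rows; each row shifts and turns the commanded pose from where the row before left it, along the tool's axes as they then stand; what a row does not reach is not made up. A row lasts 1/12 s, in which the tool goes at most 41.7 mm and 7.16 degrees, less where a joint would pass 70% of its speed; a pose out of reach is approached as far as the arm can. A call with a gripper value outside its range is refused whole. The fingers move at their own pace and stop on an object; "newtons" is the grip in N (left out, the last holds). Time passes only in rows, so rows that do not move let the fingers close. It gives the time, the measured TCP pose, the force, the opening and the grip force at its end, in the units of the state.
- env.get_obs(): the state, without advancing time (a new reading comes with each control period).
- env.read_camera(name): name is "side" or "top"; returns (picture, depth): 384x512x3 uint8, blue, green, red; 384x512 float32, m along the optical axis (not along the pixel's ray), 0 where there is no reading.
- env.get_calibration(name): a dict with "fx", "fy", "cx", "cy" (pixels), "k1" (the pictures are not rectified: a ray, as slopes to the right and down, at radius r is drawn at 1 + k1 r^2 times it, then the intrinsics apply), "T" (4x4, takes a point from camera to world coordinates). Camera axes: x right, y down, z forward; pixel columns grow to the right and rows downward; lengths in m; the calibration is good to about 2 mm. A picture is of the moment at which its call begins. get_calibration takes no time and is no camera call.
- env.sign_off(): hands the job in; it is judged then, once.
The state is a dict: "time_s": time; "qpos": joint angles; "joint_velocities": joint speeds; "effort": joint torques, N m; "tool_pos": TCP position; "tool_rot": TCP orientation; "force": force on the tool from outside, world axes, zero at the start; "wrist_torque": the same for the moment, N m; "grip_width": finger opening in m; "grasp_force": force on a finger pad.
Only numpy, scipy, OpenCV 4.12 (cv2) and the standard library are available. Lean on these libraries where they do the work, as an engineer would, in place of code of your own. Each camera call takes 0.05 s, during which the arm holds its last target. There are 200 camera calls.

## Working session

There is one attempt and no reset: what is moved stays moved. The work goes in short steps, Python scripts to look and compute and a tool call to move; the robot and the scene stay as the last step left them, time stands still between calls to the robot, and variables do not carry over. Pictures are saved under pics/ and viewed, at most 10 in all, crops included, and the job is handed in when it is done.

Besides the shell and the picture viewer there is one more tool, called after "Request:" in YAML: its name, and indented under it one key for each argument. drive_tool: Moves the arm, as the interface text tells. Its arguments: {"type":"object","properties":{"moves":{"type":"array"},"newtons":{"type":"number"}},"required":["moves"]}

```bash
mkdir -p pics
cat > h.py <<'E'
import numpy as np, cv2, pickle
from cell import env
def cal(n): return env.get_calibration(n)
def rays(n,uv):
    c=cal(n); K=np.array([[c['fx'],0,c['cx']],[0,c['fy'],c['cy']],[0,0,1.]])
    s=cv2.undistortPoints(np.array(uv,float).reshape(-1,1,2),K,np.array([c['k1'],0,0,0.])).reshape(-1,2)
    return np.c_[s,np.ones(len(s))],np.array(c['T'])
def pts(n,uv,d):
    r,T=rays(n,uv); p=r*np.array(d).reshape(-1,1); return p@T[:3,:3].T+T[:3,3]
def plane(n,uv,z):
    r,T=rays(n,uv); w=r@T[:3,:3].T; o=T[:3,3]; return o+w*((z-o[2])/w[:,2])[:,None]
def cloud(n,d):
    h,w=d.shape; g=np.stack(np.meshgrid(np.arange(w),np.arange(h)),-1).reshape(-1,2)
    return pts(n,g,d.ravel()).reshape(h,w,3)
E
python3 - <<'E'
from h import *
ims=[]
for n in("side","top"):
    p,d=env.read_camera(n); np.savez(f'{n}0.npz',p=p,d=d); cv2.imwrite(f'pics/{n}0.png',p)
    c=cal(n); print(n,np.round(c['T'],3).tolist(),c['fx'],c['k1'],(d==0).mean())
o=env.get_obs(); print({k:np.round(v,3).tolist() for k,v in o.items()})
E
```

```text
side [[0.964, -0.213, 0.156, 0.382], [-0.264, -0.738, 0.621, -0.685], [-0.017, -0.64, -0.768, 0.928], [0.0, 0.0, 0.0, 1.0]] 378.36492419819956 0.007217057916359454 0.0040435791015625
top [[-0.012, -0.991, 0.132, 0.424], [-1.0, 0.011, -0.006, -0.013], [0.005, -0.132, -0.991, 1.135], [0.0, 0.0, 0.0, 1.0]] 372.750702423829 0.024827563885627412 0.00390625
{'time_s': 0.1, 'qpos': [70.252, 18.437, -4.015, 83.167, 1.295, 78.541, -3.261], 'joint_velocities': [-0.04, 0.021, -0.034, -0.2, -0.035, -0.003, -0.027], 'effort': [-0.001, -49.257, -0.406, -31.34, -0.064, 0.04, 0.0], 'tool_pos': [0.228, -0.608, 0.244], 'tool_rot': [-179.901, 0.006, 20.555], 'force': [0.474, 0.211, -0.409], 'wrist_torque': [0.046, -0.071, 0.019], 'grasp_force': 0.0, 'grip_width': 0.087}
```

View pics/top0.png

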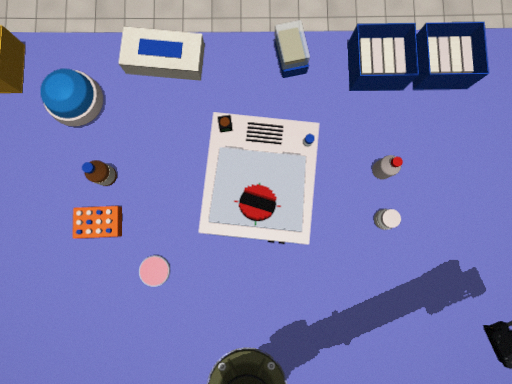

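View pics/side0.png

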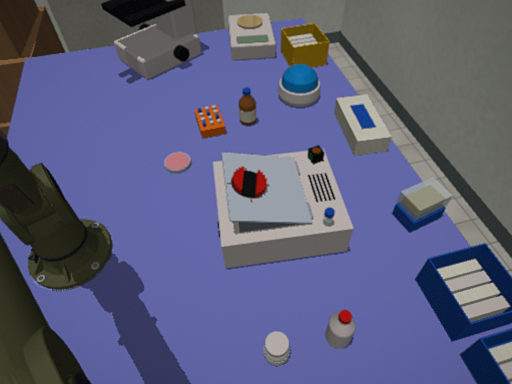

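The top view shows the box with corners near (213,113), (319,123), (309,243), (199,234), the raised cover inside it, and the red fastener at (257,202). The arm is at the lower right. The side view confirms the cover is ajar, with the cube and vial behind it.

```bash
cat > meas.py <<'E'
from h import *
def measure(p,d):
    P=cloud("top",d); hsv=cv2.cvtColor(p,cv2.COLOR_BGR2HSV)
    roi=np.zeros(d.shape,bool); roi[95:260,185:335]=1
    b=(roi&(P[...,2]>0.09)&(P[...,2]<0.3)&(d>0)).astype(np.uint8)
    # box by white mask + everything within: nonblue by height
    white=(roi&(hsv[...,1]<35)&(hsv[...,2]>140)&(abs(P[...,2]-0.12)<0.015))
    uv=np.argwhere(white)[:,::-1]; Q=plane("top",uv,0.12)[:,:2].astype(np.float32)
    r=cv2.minAreaRect(Q); 
    cov=roi&(hsv[...,1]>20)&(hsv[...,1]<90)&(hsv[...,0]>85)&(hsv[...,0]<125)&(hsv[...,2]>120)&(P[...,2]>0.11)
    cov=cv2.erode(cov.astype(np.uint8),np.ones((3,3)))>0
    C=P[cov]; m=C.mean(0); n=np.linalg.svd(C-m,full_matrices=False)[2][2]; n*=np.sign(n[2])
    red=roi&((hsv[...,0]<8)|(hsv[...,0]>172))&(hsv[...,1]>150)&(hsv[...,2]>80)&(P[...,2]>.1)
    return r,white,cov,C,m,n,red,P
E
python3 - <<'E'
from meas import *
f=np.load('top0.npz'); p,d=f['p'],f['d']
r,w,cov,C,m,n,red,P=measure(p,d)
print('box',r,w.sum(),'\ncover',cov.sum(),m,n,'angle',np.arccos(n[2]),'dir',np.degrees(np.arctan2(n[1],n[0])), C.min(0),C.max(0))
print('resid',np.std((C-m)@n)); R=P[red]; print('red',red.sum(),R.mean(0),((R-m)@n).mean())
print('whitez',np.median(P[w][:,2]))
v=p.copy(); v[w]=(0,255,0); v[cov]=(255,0,255); v[red]=(0,255,255)
cv2.imwrite('pics/m.png',cv2.resize(v[90:265,180:340],None,fx=3.4,fy=3.4,interpolation=0))
E
```

```text
meas.py:12: RuntimeWarning: Mean of empty slice.
  C=P[cov]; m=C.mean(0); n=np.linalg.svd(C-m,full_matrices=False)[2][2]; n*=np.sign(n[2])
  ret = um.true_divide(
Traceback (most recent call last):
  File "meas.py", line 12, in measure
    C=P[cov]; m=C.mean(0); n=np.linalg.svd(C-m,full_matrices=False)[2][2]; n*=np.sign(n[2])
                             ~~~~~~~~~~~~~~~~~~~~~~~~~~~~~~~~~~~~~~~~~^^^
IndexError: index 2 is out of bounds for axis 0 with size 0
```

Run:
```python
from h import *
f=np.load('top0.npz'); p,d=f['p'],f['d']; P=cloud("top",d); h=cv2.cvtColor(p,cv2.COLOR_BGR2HSV)
for u,v in [(230,160),(295,180),(225,210),(285,220),(215,150),(206,225),(270,118),(240,200),(245,196),(120,300)]: print(u,v,h[v,u],P[v,u].round(3),d[v,u])
```

```text
230 160 [109  17 207] [0.642 0.039 0.14 ] 1.0149056
295 180 [110  15 206] [ 0.583 -0.135  0.15 ] 0.99877167
225 210 [111  17 208] [0.502 0.051 0.177] 0.9601405
285 220 [113  15 207] [ 0.475 -0.103  0.181] 0.95310855
215 150 [  9  16 229] [0.674 0.082 0.121] 1.0376751
206 225 [  9  14 233] [0.467 0.106 0.119] 1.0122005
270 118 [164  13 211] [ 0.764 -0.073  0.123] 1.0488555
240 200 [165  36  14] [0.528 0.012 0.175] 0.96528983
245 196 [90 13 19] [ 0.539 -0.001  0.171] 0.97105515
120 300 [119 101 202] [0.256 0.371 0.002] 1.0986971
```

```bash
sed -i "s/cov=roi.*/cov=roi\&(hsv[...,1]>9)\&(hsv[...,1]<45)\&(hsv[...,0]>95)\&(hsv[...,0]<125)\&(hsv[...,2]>150)\&(P[...,2]>0.118)/; s/white=(roi.*/white=(roi\&(hsv[...,0]<30)\&(hsv[...,1]<35)\&(hsv[...,2]>140)\&(abs(P[...,2]-0.12)<0.015))/" meas.py
python3 - <<'E'
from meas import *
f=np.load('top0.npz'); p,d=f['p'],f['d']
r,w,cov,C,m,n,red,P=measure(p,d)
print('box',r,w.sum(),'\ncover',cov.sum(),m,n,'angle',np.arccos(n[2]),'dir',np.degrees(np.arctan2(n[1],n[0])), C.min(0),C.max(0))
print('resid',np.std((C-m)@n)); R=P[red]; print('red',red.sum(),R.mean(0),((R-m)@n).mean())
print('whitez',np.median(P[w][:,2]))
print(cv2.boxPoints(r))
v=p.copy(); v[w]=(0,255,0); v[cov]=(255,0,255); v[red]=(0,255,255)
cv2.imwrite('pics/m.png',cv2.resize(v[90:265,180:340],None,fx=3.4,fy=3.4,interpolation=0))
E
```

```text
box ((0.5984426736831665, -0.0411221981048584), (0.2954917550086975, 0.33713316917419434), 83.32644653320312) 5134 
cover 4957 [ 0.56736461 -0.03759823  0.16296301] [ 0.86466613 -0.10958722  0.49024802] angle 1.0584220304779204 dir -7.223119063786166 [ 0.42373538 -0.16073818  0.12544035] [0.67550797 0.08858037 1.13516447]
resid 0.05230493391427985
red 591 [ 0.5196603  -0.03159412  0.19045071] -0.028430484961936852
whitez 0.12114403837987497
[[ 0.41384834 -0.16827749]
 [ 0.7486972  -0.20745651]
 [ 0.783037    0.08603309]
 [ 0.44818813  0.12521212]]
```

View pics/m.png

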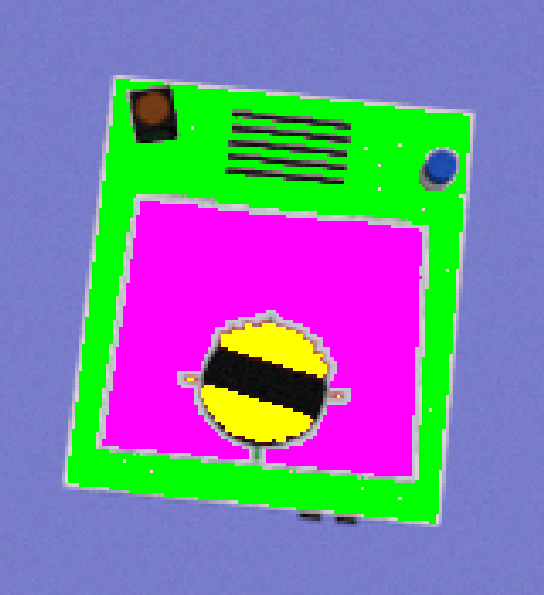

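The masks are clean. Box centre is about (0.598, -0.041) with yaw about -6.7°. The slot is already turned roughly 0.2 rad. Next I'll fit the cover angle and work out the targets.

```bash
sed -i "s/<0.3)&(d>0)/<0.3)/; s/(P\[...,2\]>0.118)/(P[...,2]>0.118)\&(P[...,2]<0.3)/; s/(P\[...,2\]>.1)/(P[...,2]>.1)\&(P[...,2]<.3)/" meas.py
cat > goal.py <<'E'
from h import *
from scipy.spatial.transform import Rotation as R
c=np.array([.5984,-.0411,0]); yaw=np.radians(-6.67); B=R.from_euler('z',yaw)
def box(x,y,z): return c+B.apply([x,y,z])
def togo(w,psi=None):
    o=env.get_obs(); T=R.from_euler('xyz',o['tool_rot'],degrees=True)
    s=T.inv().apply(np.array(w)-o['tool_pos'])*1000
    print('shift mm',s.round(1)); 
    if psi is not None: print('turn rad',(T.inv()*R.from_euler('xyz',[180,0,psi],degrees=True)).as_rotvec().round(4))
E
python3 - <<'E'
from meas import *
from goal import *
f=np.load('top0.npz'); p,d=f['p'],f['d']
r,w,cov,C,m,n,red,P=measure(p,d)
print(m,n,'angle',np.arccos(n[2]),np.degrees(np.arctan2(n[1],n[0])),np.std((C-m)@n),'zmax',np.percentile(C[:,2],99.5))
h=(P[red]-m)@n; print('red h',np.percentile(h,[5,25,50,75,95]).round(4))
for nm,q in [('edge',(-.15,0,.128)),('slot',(-.088,0,.133)),('push',(-.130,-.065,.128)),('above',(-.125,-.065,.27))]: print(nm,box(*q).round(4))
togo(box(-.125,-.065,.28),173.3)
E
```

```text
[ 0.56759318 -0.03770556  0.15721476] [ 0.25992825 -0.03178358  0.96510471] angle 0.2649533667913265 -6.971422004687816 0.0016346250015752007 zmax 0.1869969949838153
red h [0.0067 0.0177 0.0194 0.0207 0.0224]
edge [ 0.4494 -0.0237  0.128 ]
slot [ 0.511  -0.0309  0.133 ]
push [ 0.4617 -0.0906  0.128 ]
above [ 0.4667 -0.0911  0.27  ]
shift mm [ 405.  -400.4  -35.8]
turn rad [-7.0000e-04 -2.3000e-03 -2.6659e+00]
```

Request:
drive_tool:
  moves:
    - [[0, 0, -36], [0, 0, 0], 1]
    - [[29, -28.6, 0], [0, 0, 0], 1]
    - [[29, -28.6, 0], [0, 0, 0], 1]
    - [[29, -28.6, 0], [0, 0, 0], 1]
    - [[29, -28.6, 0], [0, 0, 0], 1]
    - [[29, -28.6, 0], [0, 0, 0], 1]
    - [[29, -28.6, 0], [0, 0, 0], 1]
    - [[29, -28.6, 0], [0, 0, 0], 1]
    - [[29, -28.6, 0], [0, 0, 0], 1]
    - [[29, -28.6, 0], [0, 0, 0], 1]
    - [[29, -28.6, 0], [0, 0, 0], 1]
    - [[29, -28.6, 0], [0, 0, 0], 1]
  newtons: 20

```text
time_s: 1.1
tool_pos: [0.4166, -0.2, 0.2804]
tool_rot: [180.0, 0.0, 20.5]
force: [1.5, -0.6, 0.2]
grip_width: 0.0152
grasp_force: 0.0
```

Request:
drive_tool:
  moves:
    - [[29, -28.6, 0], [0, 0, 0], 1]
    - [[29, -28.6, 0], [0, 0, 0], 1]
    - [[29, -28.6, 0], [0, 0, 0], 1]
    - [[0, 0, 0], [0, 0, -0.12], 1]
    - [[0, 0, 0], [0, 0, -0.12], 1]
    - [[0, 0, 0], [0, 0, -0.12], 1]
    - [[0, 0, 0], [0, 0, -0.12], 1]
    - [[0, 0, 0], [0, 0, -0.12], 1]
    - [[0, 0, 0], [0, 0, -0.12], 1]
    - [[0, 0, 0], [0, 0, -0.12], 1]
    - [[0, 0, 0], [0, 0, -0.12], 1]
    - [[0, 0, 0], [0, 0, -0.12], 1]

```text
time_s: 2.1
tool_pos: [0.4675, -0.0911, 0.2801]
tool_rot: [-180.0, -0.0, 82.8]
force: [-0.1, -0.9, -1.1]
grip_width: 0.0004
grasp_force: 0.0
```

Request:
drive_tool:
  moves:
    - [[0, 0, 0], [0, 0, -0.12], 1]
    - [[0, 0, 0], [0, 0, -0.12], 1]
    - [[0, 0, 0], [0, 0, -0.12], 1]
    - [[0, 0, 0], [0, 0, -0.12], 1]
    - [[0, 0, 0], [0, 0, -0.12], 1]
    - [[0, 0, 0], [0, 0, -0.12], 1]
    - [[0, 0, 0], [0, 0, -0.12], 1]
    - [[0, 0, 0], [0, 0, -0.12], 1]
    - [[0, 0, 0], [0, 0, -0.12], 1]
    - [[0, 0, 0], [0, 0, -0.12], 1]
    - [[0, 0, 0], [0, 0, -0.12], 1]
    - [[0, 0, 0], [0, 0, -0.12], 1]

```text
time_s: 3.1
tool_pos: [0.4674, -0.0911, 0.2801]
tool_rot: [-180.0, -0.0, 165.3]
force: [-0.8, -0.4, 0.1]
grip_width: 0.0004
grasp_force: 0.0
```

Run:
```python
from goal import *
o=env.get_obs(); print({k:np.round(o[k],3).tolist() for k in('time_s','qpos','tool_pos','tool_rot','force','grip_width')})
togo(box(-.126,-.065,.222),173.3)
```

```text
{'time_s': 3.1, 'qpos': [38.023, -2.978, -28.849, 102.729, -1.458, 79.932, 84.743], 'tool_pos': [0.467, -0.091, 0.28], 'tool_rot': [-179.995, -0.048, 165.28], 'force': [-0.84, -0.403, 0.052], 'grip_width': 0.0}
shift mm [ 1.7 -0.3 58.1]
turn rad [-0.     -0.0008 -0.14  ]
```

Request:
drive_tool:
  moves:
    - [[1.7, 0, 20], [0, 0, -0.12], 1]
    - [[0, 0, 20], [0, 0, -0.02], 1]
    - [[0, 0, 18], [0, 0, 0], 1]
    - [[0, 0, 8], [0, 0, 0], 1]
    - [[0, 0, 8], [0, 0, 0], 1]
    - [[0, 0, 8], [0, 0, 0], 1]
    - [[0, 0, 8], [0, 0, 0], 1]
    - [[0, 0, 8], [0, 0, 0], 1]
    - [[0, 0, 8], [0, 0, 0], 1]
    - [[0, 0, 8], [0, 0, 0], 1]
    - [[0, 0, 8], [0, 0, 0], 1]

```text
time_s: 4.02
tool_pos: [0.466, -0.0907, 0.1578]
tool_rot: [-180.0, -0.0, 173.0]
force: [-2.5, 0.2, 2.3]
grip_width: 0.0005
grasp_force: 1.4
```

Request:
drive_tool:
  moves:
    - [[0, 0, 4], [0, 0, 0], 1]
    - [[0, 0, 3], [0, 0, 0], 1]
    - [[0, 0, 1], [0, 0, 0], 1]
    - [[0, 0, 0], [0, 0, 0], 1]

```text
time_s: 4.35
tool_pos: [0.4663, -0.0907, 0.1505]
tool_rot: [180.0, 0.0, 173.0]
force: [0.7, -0.9, -0.1]
grip_width: 0.0005
grasp_force: 0.0
```

Request:
drive_tool:
  moves:
    - [[0, 0, 1], [0, 0, 0], 1]
    - [[0, 0, 1], [0, 0, 0], 1]
    - [[0, 0, 0], [0, 0, 0], 1]

```text
time_s: 4.6
tool_pos: [0.4665, -0.0907, 0.1503]
tool_rot: [-180.0, 0.0, 173.0]
force: [-5.6, 0.6, 13.8]
grip_width: 0.0007
grasp_force: 6.9
```

Request:
drive_tool:
  moves:
    - [[0, 0, 1], [0, 0, 0], 1]
    - [[0, 0, 1], [0, 0, 0], 1]
    - [[0, 0, 0], [0, 0, 0], 1]

```text
time_s: 4.85
tool_pos: [0.4666, -0.0907, 0.1502]
tool_rot: [-179.9, 0.0, 173.0]
force: [-11.8, 3.0, 26.3]
grip_width: 0.0004
grasp_force: 13.2
```

Request:
drive_tool:
  moves:
    - [[0, 0, -8], [0, 0, 0], 1]
    - [[0, 0, -30], [0, 0, 0], 1]
    - [[0, -40, -30], [0, 0, 0], 1]
    - [[0, -40, 0], [0, 0, 0], 1]
    - [[0, -40, 0], [0, 0, 0], 1]
    - [[0, -40, 0], [0, 0, 0], 1]
    - [[0, 0, 0], [0, 0, 0], 1]

```text
time_s: 5.43
tool_pos: [0.4449, -0.2524, 0.2094]
tool_rot: [-179.7, 0.1, 172.3]
force: [-0.1, -0.7, 0.2]
grip_width: 0.0003
grasp_force: 0.0
```

Run:
```python
from meas import *
from goal import *
p,d=env.read_camera("top"); r,w,cov,C,m,n,red,P=measure(p,d)
print(r); print(m,n,'angle',np.arccos(n[2]),np.std((C-m)@n))
hsv=cv2.cvtColor(p,cv2.COLOR_BGR2HSV)
uv=np.argwhere(red&(P[...,2]>.135))[:,::-1]; Q=plane("top",uv,.148)[:,:2].astype(np.float32)
print('red circle',cv2.minEnclosingCircle(Q),'z',np.median(P[red][:,2]),'mean',Q.mean(0))
# cheeks: split by k-means; line joining centroids is across slot
_,lab,cc=cv2.kmeans(Q,2,None,(3,100,1e-6),5,2); v=cc[0]-cc[1]; v=v if v[0]>0 else -v
print('cheeks',cc,'mid',cc.mean(0),'turn cw rad',yaw-np.arctan2(v[1],v[0]),'slot',box(-.088,0,.133))
cv2.imwrite('pics/t2.png',cv2.resize(p[90:265,180:340],None,fx=3,fy=3,interpolation=cv2.INTER_CUBIC))
```

```text
Traceback (most recent call last):
  File "meas.py", line 12, in measure
    C=P[cov]; m=C.mean(0); n=np.linalg.svd(C-m,full_matrices=False)[2][2]; n*=np.sign(n[2])
                             ~~~~~~~~~~~~~~~~~~~~~~~~~~~~~~~~~~~~~~~~~^^^
IndexError: index 2 is out of bounds for axis 0 with size 1
```

Run:
```python
from h import *
p,d=env.read_camera("top"); np.savez('top1.npz',p=p,d=d); cv2.imwrite('pics/t2.png',p)
P=cloud("top",d);h=cv2.cvtColor(p,cv2.COLOR_BGR2HSV)
for u,v in [(230,160),(225,180),(225,210),(285,220)]: print(h[v,u],P[v,u].round(3))
```

```text
[110  10 232] [0.644 0.04  0.13 ]
[109   9 235] [0.588 0.054 0.129]
[107   8 237] [0.506 0.054 0.129]
[110   6 237] [ 0.477 -0.108  0.13 ]
```

View pics/t2.png

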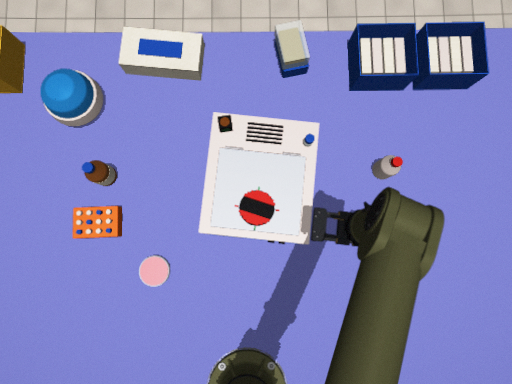

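The cover now lies flat, with its surface at z = 0.129-0.130 everywhere, so it is shut. The fastener is at (257,208) and the hand is well to the right at about (330,225).

```bash
cat > slot.py <<'E'
from goal import *
def slot(p,d):
    P=cloud("top",d); hsv=cv2.cvtColor(p,cv2.COLOR_BGR2HSV)
    red=((hsv[...,0]<8)|(hsv[...,0]>172))&(hsv[...,1]>150)&(hsv[...,2]>80)&(P[...,2]>.138)&(P[...,2]<.17)
    red[:, :215]=0; red[:,300:]=0; red[:150]=0; red[250:]=0
    uv=np.argwhere(red)[:,::-1]; Q=plane("top",uv,.148)[:,:2].astype(np.float32)
    _,lab,cc=cv2.kmeans(Q,2,None,(3,100,1e-6),5,2); v=cc[0]-cc[1]; v=v if v[0]>0 else -v
    print('n',len(Q),'circle',cv2.minEnclosingCircle(Q),'mid',cc.mean(0),'turn cw rad',yaw-np.arctan2(v[1],v[0]),'or +-pi')
    return red
E
python3 - <<'E'
from slot import *
f=np.load('top1.npz'); slot(f['p'],f['d']); print(box(-.088,0,.133)[:2])
E
```

```text
n 453 circle ((0.5103319883346558, -0.030934251844882965), 0.047523364424705505) mid [ 0.5117613  -0.03114662] turn cw rad 0.20827750669021125 or +-pi
[ 0.51099562 -0.03087874]
```

Run:
```python
from goal import *
togo([.5010,-.0594,.195],161.4)
```

```text
shift mm [-30.1 190.6  14.2]
turn rad [0.0006 0.0003 0.1976]
```

Request:
drive_tool:
  moves:
    - [[-5, 31.8, 0], [0, 0, 0], 1]
    - [[-5, 31.8, 0], [0, 0, 0], 1]
    - [[-5, 31.8, 0], [0, 0, 0], 1]
    - [[-5, 31.8, 0], [0, 0, 0], 1]
    - [[-5, 31.8, 0], [0, 0, 0], 1]
    - [[-5, 31.8, 0], [0, 0, 0], 1]
    - [[0, 0, 7], [0, 0, 0.1], 1]
    - [[0, 0, 7], [0, 0, 0.0976], 1]
    - [[0, 0, 0], [0, 0, 0], 1]

```text
time_s: 6.28
tool_pos: [0.4999, -0.0544, 0.1943]
tool_rot: [180.0, -0.1, 161.8]
force: [-1.0, -0.4, -0.4]
grip_width: 0.0006
grasp_force: 0.0
```

Run:
```python
from goal import *
togo([.5010,-.0594,.159],161.4); print(env.get_obs()['qpos'],env.get_obs()['tool_rot'],env.get_obs()['force'])
```

```text
shift mm [-2.7 -4.4 35.3]
turn rad [ 0.0002 -0.0018  0.0064]
[ 33.34344084   3.99116912 -31.14085994 106.51498838   2.14975614
  70.17566069  73.30021828] [ 1.79987276e+02 -1.02691633e-01  1.61768867e+02] [-0.97803882 -0.41660768 -0.41303393]
```

Correct the offset, insert to 4 mm above the floor, then close the side gap gently.

Request:
drive_tool:
  moves:
    - [[-2.7, -4.4, 0], [0, 0, 0.006], 1]
    - [[0, 0, 10], [0, 0, 0], 1]
    - [[0, 0, 10], [0, 0, 0], 1]
    - [[0, 0, 8], [0, 0, 0], 1]
    - [[0, 0, 7.3], [0, 0, 0], 1]
    - [[0, 0, 0], [0, 0, 0], 1]

```text
time_s: 6.78
tool_pos: [0.5003, -0.0622, 0.158]
tool_rot: [-180.0, -0.2, 161.3]
force: [-0.5, 0.6, -0.1]
grip_width: 0.0006
grasp_force: 0.0
```

Request:
drive_tool:
  moves:
    - [[3, 0, 0], [0, 0, 0], 1]
    - [[3, 0, 0], [0, 0, 0], 1]
    - [[3, 0, 0], [0, 0, 0], 1]
    - [[0, 0, 0], [0, 0, 0], 1]

```text
time_s: 7.12
tool_pos: [0.4928, -0.0591, 0.1607]
tool_rot: [-180.0, 0.0, 161.3]
force: [-0.5, -0.5, 0.7]
grip_width: 0.0005
grasp_force: 0.0
```

Request:
drive_tool:
  moves:
    - [[1.5, 0, 2], [0, 0, 0], 1]
    - [[3.1, 1.3, 0], [0, 0, 0.1], 1]
    - [[3.1, 1.3, 0], [0, 0, 0.1], 1]
    - [[3.1, 1.2, 0], [0, 0, 0.1], 1]
    - [[3.1, 1.2, 0], [0, 0, 0.1], 1]
    - [[3.1, 1.2, 0], [0, 0, 0.1], 1]
    - [[0, 0, 0], [0, 0, 0], 1]

```text
time_s: 7.7
tool_pos: [0.4817, -0.0468, 0.1586]
tool_rot: [-180.0, 0.1, 132.5]
force: [-0.0, -1.4, 0.3]
grip_width: 0.0002
grasp_force: 1.0
```

```bash
cat > where.py <<'E'
from goal import *
o=env.get_obs(); T=R.from_euler('xyz',o['tool_rot'],degrees=True); s=np.array([.5105,-.031,.133])
print('slot centre in tool mm',(T.inv().apply(s-o['tool_pos'])*1000).round(1),'(want about -9.5,30,26) ; tool turn past slot=0:',np.radians(173.33-o['tool_rot'][2]).round(3),'force tool',T.inv().apply(o['force']).round(1),'t',o['time_s'])
E
python3 where.py
```

```text
slot centre in tool mm [-7.8 31.9 25.6] (want about -9.5,30,26) ; tool turn past slot=0: 0.713 force tool [-1.  -1.  -0.3] t 7.7
```

Request:
drive_tool:
  moves:
    - [[3.6, 1.2, 0], [0, 0, 0.1], 1]
    - [[3.6, 1.2, 0], [0, 0, 0.1], 1]
    - [[3.2, 1.2, 0], [0, 0, 0.1], 1]
    - [[3.2, 1.2, 0], [0, 0, 0.1], 1]
    - [[3.2, 1.2, 0], [0, 0, 0.1], 1]
    - [[3.2, 1.2, 0], [0, 0, 0.1], 1]
    - [[3.2, 1.2, 0], [0, 0, 0.1], 1]
    - [[3.2, 1.2, 0], [0, 0, 0.1], 1]
    - [[1.6, 0.6, 0], [0, 0, 0.06], 1]
    - [[0, 0, 0], [0, 0, 0], 1]

```text
time_s: 8.53
tool_pos: [0.4806, -0.0212, 0.1585]
tool_rot: [180.0, 0.3, 83.3]
force: [-1.1, -8.8, 1.9]
grip_width: 0.0005
grasp_force: 4.6
```

```bash
python3 where.py
```

```text
slot centre in tool mm [-6.1 30.8 25.6] (want about -9.5,30,26) ; tool turn past slot=0: 1.572 force tool [-8.8 -0.1 -1.9] t 8.5333
```

Request:
drive_tool:
  moves:
    - [[1.5, 0, 0], [0, 0, 0], 1]
    - [[1.5, 0, 0], [0, 0, 0], 1]
    - [[1, 0, 0], [0, 0, 0], 1]
    - [[0, 0, 0], [0, 0, 0], 1]

```text
time_s: 8.87
tool_pos: [0.4807, -0.0209, 0.1586]
tool_rot: [180.0, 0.6, 83.3]
force: [-2.0, -16.1, 3.5]
grip_width: -0.0002
grasp_force: 8.2
```

```bash
python3 where.py
```

```text
slot centre in tool mm [-6.3 30.8 25.6] (want about -9.5,30,26) ; tool turn past slot=0: 1.571 force tool [-16.2  -0.1  -3.3] t 8.8667
```

Request:
drive_tool:
  moves:
    - [[-6, 0, 0], [0, 0, 0], 1]
    - [[-4, 0, 0], [0, 0, 0], 1]
    - [[0, 0, -15], [0, 0, 0], 1]
    - [[0, 0, -35], [0, 0, 0], 1]
    - [[-40, 0, -30], [0, 0, 0], 1]
    - [[-40, 0, 0], [0, 0, 0], 1]
    - [[-40, 0, 0], [0, 0, 0], 1]
    - [[-40, 0, 0], [0, 0, 0], 1]
    - [[-40, 0, 0], [0, 0, 0], 1]
    - [[0, 0, 0], [0, 0, 0], 1]

```text
time_s: 9.7
tool_pos: [0.4554, -0.2237, 0.2329]
tool_rot: [-180.0, 0.2, 82.9]
force: [0.4, -0.9, -0.3]
grip_width: 0.0004
grasp_force: 0.0
```

Run:
```python
from slot import *
p,d=env.read_camera("top"); red=slot(p,d); P=cloud("top",d)
print('cover z',[P[v,u,2].round(4) for u,v in [(230,160),(225,180),(225,210),(285,220)]])
cv2.imwrite('pics/t3.png',p)
```

```text
n 451 circle ((0.5118150115013123, -0.030491385608911514), 0.047072507441043854) mid [ 0.5109222  -0.03178731] turn cw rad -1.552728520769887 or +-pi
cover z [np.float64(0.1282), np.float64(0.1256), np.float64(0.1296), np.float64(0.1271)]
```

View pics/t3.png

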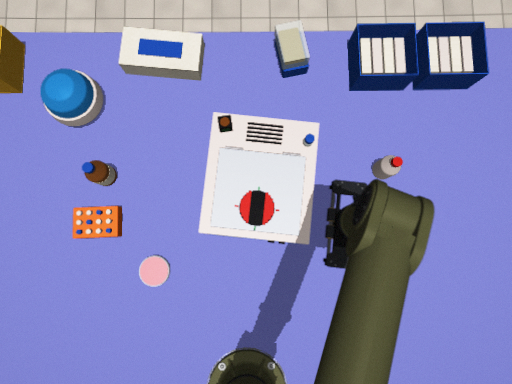

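The picture shows the slot at (257,208) running front-back on the green ticks, measured at 1.59 rad. Together with the hard stop I felt at 16 N, that means it is locked. The cover is flat, the cube and vial are unmoved, and the hand is clear to the right.

```bash
python3 -c "
from cell import env
print(env.sign_off())"
```

```text
the job is handed in; nothing more can be done
None
```

The cover is fully shut and the fastener is turned clockwise to its stop (about 1.57 rad), so it is locked; the hand is clear and the job was handed in at about 10 s, with no verdict returned.

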